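Draw the carving mallet out of the tool box and hold it over the tile

TASK

The turned wooden mallet lies in the small tool box, longer than the box's opening, with its ends under the boards that close the two ends of the top. Ease it along until one end is free of its board, tilt it and draw it out slantwise through the opening without shifting or tipping the box, then hold it still over the middle of the carved tile, about a hand's breadth above it. Do not touch the tile with it, leave the gouge and the heart that lie on the tile and the glue tube alone, and finish while still holding the mallet in the gripper.

Things in the scene. Friction and masses are not known exactly. Their poses are not given: they have to be found in the camera images.
- mallet: turned wooden mallet, 197 mm, about 140 g, round, along own y: head 33 mm thick at y = -73 (nose ends at -98), tapering evenly to 13 mm at the thin end (+98). Grip across x; balances at y = -23 (about 27 mm thick). Origin mid-length, 16.5 mm below the axis, z up. Resting on a floor the thin end lies low, so y slopes down 0.06 rad. Head points to the box's -y end.
- mallet_end_a (a point): point on the mallet's axis 2 mm inside the end of its thick head (own y = -96 mm)
- mallet_end_b (a point): point on the mallet's axis 2 mm inside its thin end (own y = +96 mm)
- tool_box: loose wooden box, 2 kg, 146 x 271 x 66 mm (x, y, z); origin at centre of underside, z up. Walls 8, floor 6, inside 130 x 255 mm. Both ends of its top are closed by fixed 6 mm boards (underside 60 mm above the table) that reach 47.5 mm in over the inside from its -y and +y ends; between them it is open, 130 (x) by 160 mm (y). The mallet lies inside along y, its ends under the boards.
- box_opening (a point): centre of the box's opening, at the level of the top of the end boards (66 mm above the table)
- tile: cream carved gypsum tile, 221 x 233 x 27 mm, lying fixed on the table; origin at the centre of its underside
- gouge: carving gouge with wooden handle, 150 mm long, 16 mm thick, lying loose on the tile along one edge; origin at the middle of its underside; to be left alone
- heart: gypsum heart, 52 x 58 x 16 mm, lying loose on the tile near a corner; origin at the centre of its underside; to be left alone
- glue: white glue tube, 45 x 146 x 30 mm, lying on the table behind the work; origin at the centre of its underside; to be left alone

How it is judged:
By the outcome, as a careful person would: the job done as asked, in the order asked, and still so for the second after the job is handed in, while the arm keeps its last pose, push and grip.
It also fails if it takes over 51 s, if anything falls off the work surface, if the arm or the gripper's body presses on something with over 40 N, if the wrist force passes 120 N, or if a joint passes its speed limit or range.

ROBOT

A 6-joint arm with a two-finger parallel gripper is mounted at the origin on a cart in front of the work surface, level with it; the furniture and walls round the work are solid. World frame = base frame: x ahead of the robot, y to its left, z up, the work surface at z = 0. Lengths are in m, angles in degrees, forces in N, time in s.
With the tool pointing down it reaches from about 0.375 to 0.9 m from the base axis. Payload 3.1 kg.
Tool frame: the origin (TCP) lies at the very end of the fingers, on their centre line; the grasp point (between the pads) lies 19 mm behind it; z points along the fingers, y is the line along which they close (so a half turn about z gives the same grasp; the last joint's range is limited). The gripper opens to 87 mm and grips with 3 to 60 N. Pads are 19 mm wide; open, the fingers measure 117 mm over their backs; the gripper's body (75 mm by 190 mm) begins 51 mm behind the grasp point.
Start: joints at [-78.868, 30.224, 82.088, -0, 67.689, -10.227], TCP at [0.228, -0.582, 0.223] pointing down, gripper open.
Joint ranges: [-176.69, 176.69], [-43.24, 126.21], [12.49, 139.97], [-82, 262], [0, 151.66], [-163.58, 163.58]. Speed limits (degrees/s): [159.86, 159.86, 180, 180, 180, 180].

INTERFACE

Orientations are given as a 3x3 rotation matrix whose columns are the frame's x, y, z axes.
In Python, from rig import * gives the robot as it stands.
- The arm moves only by the tool jog_arm, never from a script. Its arguments are lists of equal length, an entry for each row: "delta_pos": the shift along the world's x, y, z in cm, a list of three; "turn": the turn about the world's z in degrees; "grip": the closure, from 0 (fully open) to 1 (shut). In form: {"delta_pos": [[x, y, z], ...], "turn": [turn, ...], "grip": [grip, ...]}. A call has 1 to 12 rows; each row is the pose to reach, as a shift and turn from the pose commanded when the call began; what a row does not reach only later rows make up. A row lasts 1/8 s, in which the tool goes at most 62.5 mm and 10.7 degrees, less where a joint would pass 70% of its speed; a pose out of reach is approached as far as the arm can. A call with a gripper value outside its range is refused whole. The fingers move at their own pace and stop on an object; the grip force is fixed at half the most. Time passes only in rows, so rows that repeat a pose let the fingers close. It gives the time, the measured TCP pose, the force, the opening and the grip force at its end, in the units of the state.
- read_state(): the state, without advancing time (a new reading comes with each control period).
- capture(name): name is "scene" or "top" or "wrist"; returns a dict with "color" (480x640x3 uint8, blue, green, red), "fovy" (degrees; the focal length in pixels is half the picture's height over the tangent of half this angle, whatever the lens; pixels are square), "cx", "cy" (the principal point, pixels), "camera_from_world" (4x4, takes a point from world to camera coordinates). Camera axes: x right, y up, looking along -z (the intrinsics and any distortion apply to the point x, -y, -z); pixel columns grow to the right and rows downward; lengths in m; the calibration is good to about 2 mm. A picture is of the moment at which its call begins. There is no depth.
- hand_in(): hands the job in; it is judged then, once.
The state is a dict: "time_s": time; "joint_positions": joint angles; "qvel": joint speeds; "tau": joint torques, N m; "position": TCP position; "tcp_rot": TCP orientation; "force": force on the tool from outside, world axes, zero at the start; "moment": the same for the moment, N m; "opening": opening from 0.0 (shut) to 1.0 (fully open); "grasp_force": force on a finger pad.
Only numpy, scipy, OpenCV 4.12 (cv2) and the standard library are available. Lean on these libraries where they do the work, as an engineer would, in place of code of your own. Each camera call takes 0.05 s, during which the arm holds its last target. There are 200 camera calls.

## Working session

There is one attempt and no reset: what is moved stays moved. The work goes in short steps, Python scripts to look and compute and a tool call to move; the robot and the scene stay as the last step left them, time stands still between calls to the robot, and variables do not carry over. Pictures are saved under pics/ and viewed, at most 10 in all, crops included, and the job is handed in when it is done.

Besides the shell and the picture viewer there is one more tool, called after "Request:" by a JSON object that holds its "method" and its "body", one argument or row to a line. jog_arm: Moves the arm, as the interface text tells. Its arguments: {"type":"object","properties":{"delta_pos":{"type":"array"},"turn":{"type":"array"},"grip":{"type":"array"}},"required":["delta_pos","turn","grip"]}

```bash
mkdir -p pics
cat > h.py <<'E'
from rig import *
import numpy as np, cv2, json
def snap(n,f):
    c=capture(n); cv2.imwrite('pics/'+f,c['color'])
    np.savez('pics/'+f+'.npz',**{k:np.array(v) for k,v in c.items()}); return c
def ray(f,u,v,z):
    c=np.load('pics/'+f+'.npz'); F=240/np.tan(np.radians(float(c['fovy']))/2)
    T=c['camera_from_world']; R=T[:3,:3]; o=-R.T@T[:3,3]
    d=R.T@np.array([(u-c['cx'])/F,-(v-c['cy'])/F,-1]); return o+d*(z-o[2])/d[2]
def proj(f,p):
    c=np.load('pics/'+f+'.npz'); F=240/np.tan(np.radians(float(c['fovy']))/2)
    q=c['camera_from_world'][:3,:3]@np.array(p)+c['camera_from_world'][:3,3]
    return c['cx']-F*q[0]/q[2], c['cy']+F*q[1]/q[2]
E
python3 - <<'E'
from h import *
a=snap('top','t0.png'); snap('scene','s0.png')
print({k:v for k,v in a.items() if k!='color'}); s=read_state(); print(s)
E
```

```text
{'fovy': 49.42592451984303, 'cx': 313.85904143777196, 'cy': 239.3106278631382, 'camera_from_world': array([[ 0.02063532, -0.99978581, -0.00158859, -0.09388998],
       [ 0.97635894,  0.01980978,  0.21524588, -0.57276254],
       [-0.21516831, -0.0059927 ,  0.97655859, -1.25205172],
       [ 0.        ,  0.        ,  0.        ,  1.        ]])}
{'time_s': 0.1, 'joint_positions': array([-7.88678104e+01,  3.02725809e+01,  8.21516652e+01, -1.41247084e-04,
        6.76881729e+01, -1.02264206e+01]), 'qvel': array([-0.01683608, -0.11500102, -0.15969836,  0.01601788,  0.01803637,
       -0.09524646]), 'tau': array([-3.89108382e-04, -4.40985954e+01, -1.77150768e+01,  6.33969787e-02,
        5.33359463e-02, -4.16065177e-05]), 'position': array([ 0.22753047, -0.58138574,  0.22166629]), 'tcp_rot': array([[ 9.31318880e-01,  3.64204612e-01, -3.81062803e-04],
       [ 3.64204647e-01, -9.31316955e-01,  1.92472140e-03],
       [ 3.46102161e-04, -1.93131422e-03, -9.99998075e-01]]), 'force': array([0.45256638, 0.10513626, 0.15272975]), 'moment': array([ 0.00397277, -0.01603822, -0.00509513]), 'grasp_force': 0.0, 'opening': 1.0036533371165595}
```

View pics/t0.png

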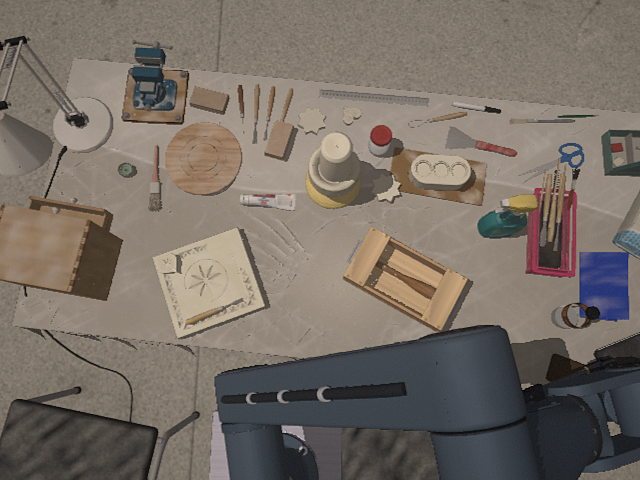

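View pics/s0.png

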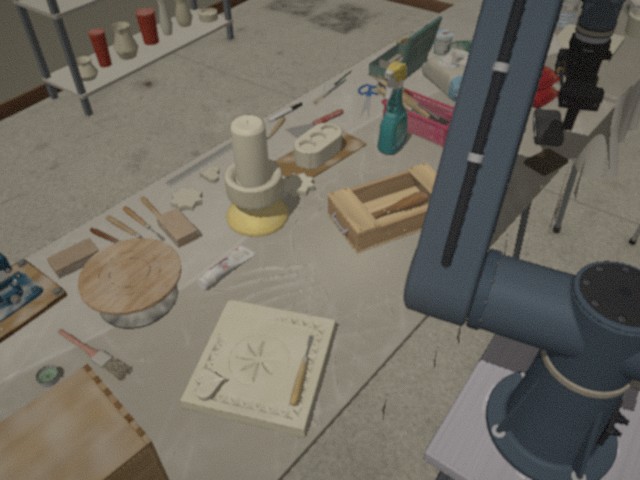

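The top view shows the box around (406,278), the mallet in it at about (410,278), and the tile around (211,282). I'll enlarge the box.

Run:
```python
from h import *
im=cv2.imread('pics/t0.png')
cv2.imwrite('pics/c0.png',cv2.resize(im[220:340,335:480],None,fx=5,fy=5,interpolation=cv2.INTER_CUBIC)[:600,:])
# tile corners at z=.027
f='t0.png'
P=np.array([ray(f,u,v,.027) for u,v in [(153,259),(241,229),(269,303),(181,336)]])
print(P.round(3),P.mean(0))
```

```text
[[0.522 0.33  0.027]
 [0.606 0.108 0.027]
 [0.416 0.028 0.027]
 [0.329 0.244 0.027]] [0.46823892 0.1774491  0.027     ]
```

View pics/c0.png

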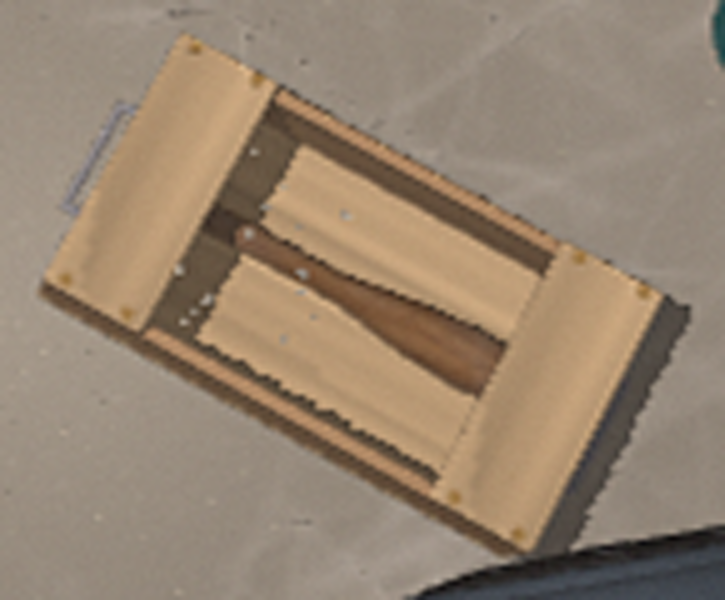

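The crop shows box top corners at about (185,37), (665,300), (530,552), (42,285). The board edges run (275,88)-(143,330) and (570,245)-(437,495). The mallet axis runs (240,232)-(490,370), with the head under the right (-y) board.

Run:
```python
from h import *
f='t0.png'; r=lambda x,y,z: ray(f,335+x/5-.4,220+y/5-.4,z)
P=np.array([r(*p,.066) for p in [(185,37),(665,300),(530,552),(42,285)]])
O=np.array([r(*p,.066) for p in [(275,88),(570,245),(437,495),(143,330)]])
M=np.array([r(240,232,.016),r(490,370,.022)])
print(P.round(4),P.mean(0),O.mean(0)); c=(P.mean(0)+O.mean(0))/2
for A in (P,O): print([np.linalg.norm(A[i]-A[(i+1)%4]).round(4) for i in range(4)])
by=P[0]+P[3]-P[1]-P[2]; by=by[:2]/np.linalg.norm(by[:2]); bx=np.array([by[1],-by[0]])
print('by',by,'yaw',np.degrees(np.arctan2(-by[0],by[1])))
for m in M: print('mallet box x,y',(m[:2]-c[:2])@bx,(m[:2]-c[:2])@by)
s=read_state(); R=s['tcp_rot']; print('tool y az',np.degrees(np.arctan2(R[1,1],R[0,1])),'bx az',np.degrees(np.arctan2(bx[1],bx[0])))
print('target grip', c[:2]+by*(-.03))
```

```text
[[ 0.6085 -0.2273  0.066 ]
 [ 0.4796 -0.4639  0.066 ]
 [ 0.3553 -0.3934  0.066 ]
 [ 0.4808 -0.1562  0.066 ]] [ 0.48105358 -0.3102086   0.066     ] [ 0.48258681 -0.31142492  0.066     ]
[np.float64(0.2695), np.float64(0.1429), np.float64(0.2683), np.float64(0.1462)]
[np.float64(0.1646), np.float64(0.1422), np.float64(0.1626), np.float64(0.1403)]
by [0.47307224 0.88102364] yaw -28.233907490326942
mallet box x,y 0.008034577014244771 0.06114303196090828
mallet box x,y 0.0062826763965649285 -0.08240746362342433
tool y az -68.64131685861582 bx az -28.233907490326942
target grip [ 0.46762803 -0.33724747]
```

Request:
{"method": "jog_arm", "body": {
  "delta_pos": [
    [5, 5, 0],
    [10, 10, 0],
    [15, 15, 0],
    [20, 20, -1],
    [24.6, 24.1, -2],
    [24.6, 24.1, -2],
    [24.6, 24.1, -2],
    [24.6, 24.1, -2]
  ],
  "turn": [8, 16, 24, 32, 40.4, 40.4, 40.4, 40.4],
  "grip": [0.2, 0.3, 0.3, 0.3, 0.3, 0.3, 0.3, 0.3]
}}

```text
time_s: 1.1
position: [0.4733, -0.3413, 0.2024]
tcp_rot: [[0.473, 0.881, -0.001], [0.881, -0.473, -0.0], [-0.0, -0.001, -1.0]]
force: [-0.9, -0.5, -0.5]
opening: 0.699
grasp_force: 0.0
```

Run:
```python
from h import *
snap('wrist','w1.png'); s=read_state(); print(s['time_s'],s['position'],s['tcp_rot'],s['opening'],s['force'])
```

```text
1.15 [ 0.47300323 -0.34186225  0.20250014] [[ 4.74014636e-01  8.80516867e-01 -4.13043921e-04]
 [ 8.80516859e-01 -4.74014757e-01 -2.66643984e-04]
 [-4.30573439e-04 -2.37298985e-04 -9.99999879e-01]] 0.7016138400239273 [ 0.38629532 -0.27953087  0.48018008]
```

View pics/w1.png

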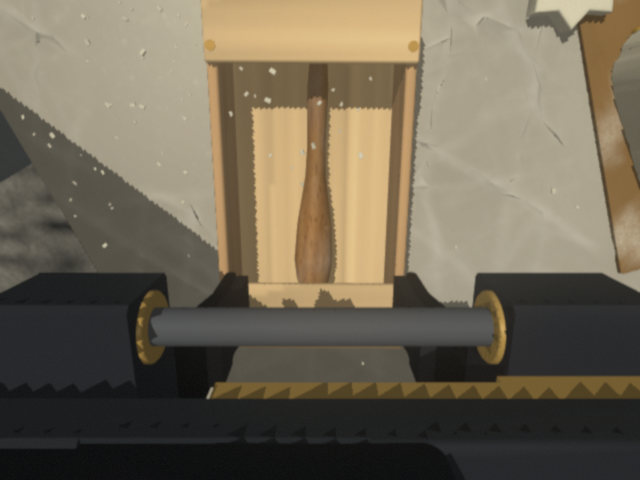

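The wrist view shows the mallet from (317,65) to (313,283), and its axis at row 180 is near x=316. The +y board edge is at row 62 and the -y board edge at row 284. The box sides are at columns 213 and 415, near row 62.

Run:
```python
from h import *
f='w1.png'; by=np.array([.4731,.881]); bx=np.array([.881,-.4731]); c=np.array([.4818,-.3108])
for n,u,v,z in [('+edgeL',206,62,.066),('+edgeR',420,62,.066),('-edgeM',313,284,.066),('inL',218,62,.066),('inR',409,100,.066),('m top',317,70,.016),('m',315,150,.018),('m',314,250,.022),('mL',297,250,.022),('mR',332,250,.022),('mL',308,100,.016),('mR',327,100,.016),('mL',301,215,.022),('mR',331,215,.022),('mL',295,270,.022),('mR',333,270,.022)]:
    p=ray(f,u,v,z)[:2]; print(n,p.round(4),'box',((p-c)@bx*1000).round(1),((p-c)@by*1000).round(1))
```

```text
+edgeL [ 0.458  -0.2058] box -70.6 81.3
+edgeR [ 0.5852 -0.2741] box 73.7 81.3
-edgeM [ 0.4454 -0.3803] box 0.8 -78.4
inL [ 0.4652 -0.2096] box -62.5 81.3
inR [ 0.5683 -0.2927] box 67.6 56.9
m top [ 0.5242 -0.2398] box 3.8 82.6
m [ 0.4934 -0.2936] box 2.0 20.7
m [ 0.4523 -0.3678] box 0.9 -64.2
mL [ 0.4393 -0.3608] box -13.8 -64.2
mR [ 0.466  -0.3752] box 16.5 -64.2
mL [ 0.5071 -0.2563] box -3.5 60.0
mR [ 0.5206 -0.2635] box 11.8 60.0
mL [ 0.4573 -0.3353] box -10.0 -33.2
mR [ 0.4797 -0.3474] box 15.5 -33.2
mL [ 0.4288 -0.376 ] box -15.8 -82.5
mR [ 0.4582 -0.3918] box 17.6 -82.5
```

Request:
{"method": "jog_arm", "body": {
  "delta_pos": [
    [-1, -0.8, -4],
    [-1, -0.8, -9],
    [-1, -0.8, -13],
    [-1, -0.8, -16],
    [-1, -0.8, -18],
    [-1, -0.8, -19],
    [-1, -0.8, -19.3],
    [-1, -0.8, -19.3]
  ],
  "turn": [0, 0, 0, 0, 0, 0, 0, 0],
  "grip": [0.3, 0.3, 0.3, 0.3, 0.3, 0.3, 0.3, 0.3]
}}

```text
time_s: 2.15
position: [0.4638, -0.3498, 0.0102]
tcp_rot: [[0.474, 0.881, 0.001], [0.881, -0.474, -0.001], [-0.0, 0.001, -1.0]]
force: [0.5, -0.6, -0.7]
opening: 0.698
grasp_force: 0.0
```

Request:
{"method": "jog_arm", "body": {
  "delta_pos": [
    [0, 0, 0],
    [0, 0, 0],
    [0, 0, 0],
    [0, 0, 0],
    [0, 0, 0],
    [0, 0, 0]
  ],
  "turn": [0, 0, 0, 0, 0, 0],
  "grip": [0.5, 0.6, 0.7, 0.8, 1, 1]
}}

```text
time_s: 2.9
position: [0.4638, -0.3491, 0.0097]
tcp_rot: [[0.473, 0.881, 0.0], [0.881, -0.473, -0.0], [-0.0, 0.0, -1.0]]
force: [1.2, 1.2, 1.4]
opening: 0.328
grasp_force: 29.9
```

Request:
{"method": "jog_arm", "body": {
  "delta_pos": [
    [0, 0, 0.4],
    [0, 0, 0.9],
    [0, 0, 0.9],
    [0.25, 0.45, 0.9],
    [0.5, 0.95, 0.9],
    [0.75, 1.4, 0.9],
    [1.0, 1.9, 0.9],
    [1.25, 2.35, 0.9],
    [1.45, 2.7, 0.9],
    [1.45, 2.7, 0.9],
    [1.45, 2.7, 0.9]
  ],
  "turn": [0, 0, 0, 0, 0, 0, 0, 0, 0, 0, 0],
  "grip": [1, 1, 1, 1, 1, 1, 1, 1, 1, 1, 1]
}}

```text
time_s: 4.28
position: [0.4781, -0.3231, 0.0187]
tcp_rot: [[0.473, 0.881, 0.0], [0.881, -0.473, -0.002], [-0.002, 0.001, -1.0]]
force: [-3.2, -4.7, -1.2]
opening: 0.329
grasp_force: 29.7
```

Run:
```python
from h import *
c=snap('wrist','w2.png'); t=snap('top','t2.png')
im=np.hstack([cv2.resize(c['color'],(400,300)),cv2.resize(t['color'][200:350,310:510],(400,300))]); cv2.imwrite('pics/v2.png',im)
s=read_state(); print(s['force'],s['moment'],s['position'])
```

```text
[-3.3453825  -4.02679035 -1.26856601] [-0.80885322  0.46687172  0.07680118] [ 0.4780259  -0.32312339  0.01872425]
```

View pics/v2.png

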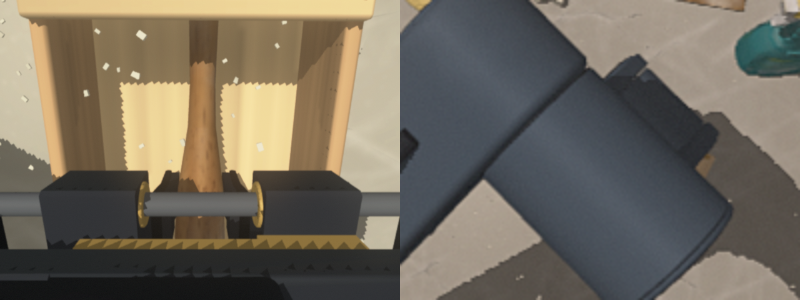

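The wrist view shows the mallet held with its thin end under the +y board, whose edge is at row ~18 of the half-size picture (~29 full-size). The top view is blocked by the arm. The 5 N reaction suggests the tip has reached the +y wall, so I'll back off a little and check that the box hasn't moved.

Request:
{"method": "jog_arm", "body": {
  "delta_pos": [
    [-0.2, -0.35, 0],
    [-0.2, -0.35, 0],
    [-0.2, -0.35, 0.5],
    [-0.2, -0.35, 1.0],
    [-0.2, -0.35, 1.5],
    [-0.2, -0.35, 2.0],
    [-0.2, -0.35, 2.0]
  ],
  "turn": [0, 0, 0, 0, 0, 0, 0],
  "grip": [1, 1, 1, 1, 1, 1, 1]
}}

```text
time_s: 5.25
position: [0.4765, -0.3258, 0.0392]
tcp_rot: [[0.473, 0.881, 0.001], [0.881, -0.473, -0.001], [-0.0, 0.001, -1.0]]
force: [0.2, -0.3, -1.7]
opening: 0.329
grasp_force: 29.9
```

Run:
```python
from h import *
by=np.array([.4731,.881]); bx=np.array([.881,-.4731]); c=np.array([.4818,-.3108])
for u,v in [(53,28),(590,28)]:
    p=ray('w2.png',u,v,.066)[:2]; print(((p-c)@bx*1000).round(1),((p-c)@by*1000).round(1))
a=snap('wrist','w3.png'); cv2.imwrite('pics/v3.png',a['color'])
s=read_state(); print(s['force'],s['moment'],s['position'])
```

```text
-65.6 81.2
70.8 81.3
[ 0.27850534  0.1270052  -2.80725692] [-0.0108897  -0.07008454  0.01018741] [ 0.47632404 -0.32562916  0.03887089]
```

View pics/v3.png

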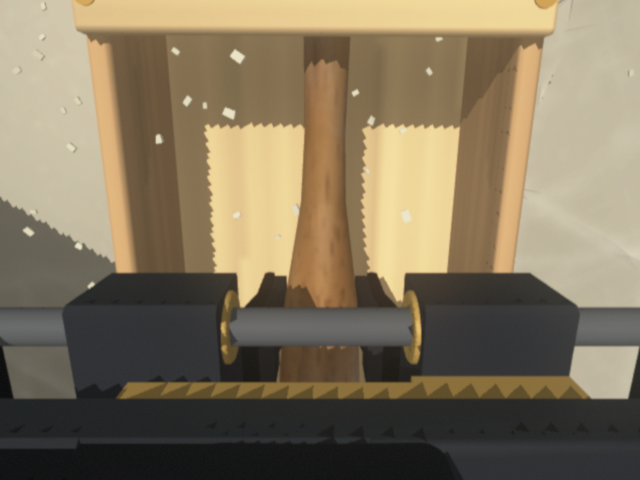

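The box hasn't moved (edge still at y=81), and the head is free and held level. I'll keep lifting so the shank bears on the board edge and the mallet pivots in the pads, watching the force.

Request:
{"method": "jog_arm", "body": {
  "delta_pos": [
    [0, 0, 0.4],
    [0, 0, 0.8],
    [0, 0, 1.0],
    [0, 0, 1.2],
    [0, 0, 1.2]
  ],
  "turn": [0, 0, 0, 0, 0],
  "grip": [1, 1, 1, 1, 1]
}}

```text
time_s: 5.92
position: [0.4762, -0.3256, 0.0506]
tcp_rot: [[0.473, 0.881, 0.0], [0.881, -0.473, -0.0], [-0.0, 0.0, -1.0]]
force: [0.3, 0.6, -1.5]
opening: 0.329
grasp_force: 29.9
```

Request:
{"method": "jog_arm", "body": {
  "delta_pos": [
    [0, 0, 0.3],
    [0, 0, 0.6],
    [0, 0, 0.8],
    [0, 0, 0.8]
  ],
  "turn": [0, 0, 0, 0],
  "grip": [1, 1, 1, 1]
}}

```text
time_s: 6.42
position: [0.4762, -0.3255, 0.0588]
tcp_rot: [[0.473, 0.881, 0.0], [0.881, -0.473, -0.0], [-0.0, 0.0, -1.0]]
force: [0.7, 0.3, -2.8]
opening: 0.333
grasp_force: 29.9
```

Request:
{"method": "jog_arm", "body": {
  "delta_pos": [
    [0, 0, 0.3],
    [0, 0, 0.6],
    [0, 0, 0.9],
    [0, 0, 1.2],
    [0, 0, 1.2]
  ],
  "turn": [0, 0, 0, 0, 0],
  "grip": [1, 1, 1, 1, 1]
}}

```text
time_s: 7.05
position: [0.4762, -0.3256, 0.0709]
tcp_rot: [[0.473, 0.881, 0.0], [0.881, -0.473, -0.0], [-0.0, 0.0, -1.0]]
force: [0.3, -0.8, -2.2]
opening: 0.326
grasp_force: 29.9
```

Run:
```python
from h import *
a=snap('wrist','w4.png'); b=snap('scene','s4.png')
cv2.imwrite('pics/v4.png',np.hstack([cv2.resize(a['color'],(400,300)),cv2.resize(b['color'][130:280,300:500],(400,300))]))
s=read_state(); print(s['force'],s['position'])
```

```text
[-0.42027139  0.24484116 -1.60687473] [ 0.47610518 -0.3256174   0.07061374]
```

View pics/v4.png

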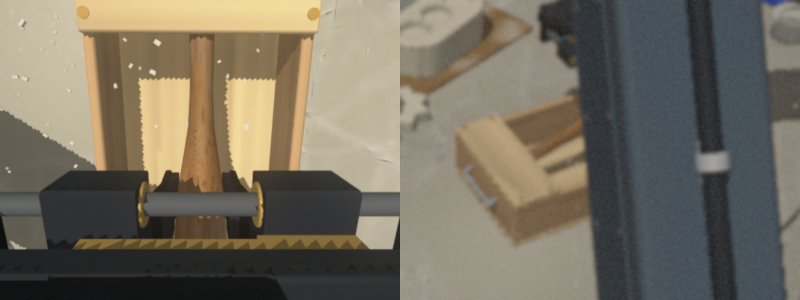

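The mallet stays under the board at the thin end and is pivoting, and the box is flat. I'll continue.

Request:
{"method": "jog_arm", "body": {
  "delta_pos": [
    [0, 0, 0.5],
    [0, 0, 1.0],
    [0, 0, 1.5],
    [0, 0, 2.0],
    [0, 0, 2.5],
    [0, 0, 3.0],
    [0, 0, 3.5],
    [0, 0, 3.5]
  ],
  "turn": [0, 0, 0, 0, 0, 0, 0, 0],
  "grip": [1, 1, 1, 1, 1, 1, 1, 1]
}}

```text
time_s: 8.15
position: [0.4762, -0.3258, 0.1061]
tcp_rot: [[0.473, 0.881, 0.0], [0.881, -0.473, -0.001], [-0.001, 0.001, -1.0]]
force: [-0.5, 0.1, -1.9]
opening: 0.33
grasp_force: 29.9
```

Run:
```python
from h import *
a=snap('wrist','w5.png')
cv2.imwrite('pics/v5.png',a['color'])
s=read_state(); print(s['force'],s['moment'],s['position'])
```

```text
[-1.30849249 -1.05739699 -2.49378658] [-0.29455696  0.14660733 -0.02980527] [ 0.47616293 -0.3258767   0.10586454]
```

View pics/v5.png

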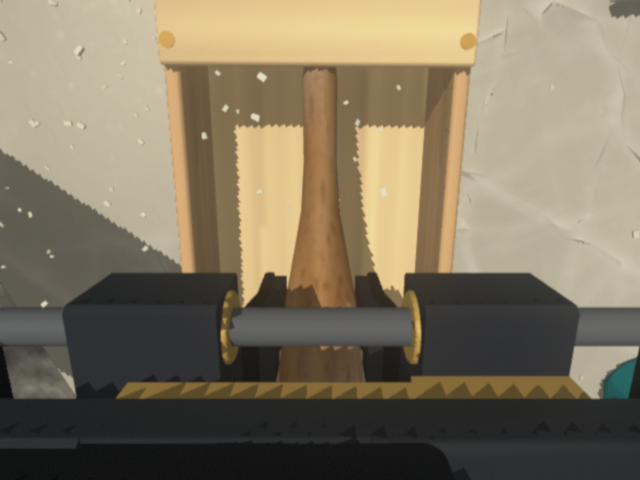

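The mallet is now tilted about 30°, with the thin end just under the board edge at (320,68). I'll draw it out slantwise.

Request:
{"method": "jog_arm", "body": {
  "delta_pos": [
    [-0.35, -0.65, 0.4],
    [-0.7, -1.3, 0.8],
    [-1.05, -1.95, 1.2],
    [-1.4, -2.6, 1.6],
    [-1.75, -3.3, 2.1],
    [-2.1, -3.9, 2.5],
    [-2.2, -4.2, 4],
    [-2.2, -4.2, 7],
    [-2.2, -4.2, 10],
    [-2.2, -4.2, 12],
    [-2.2, -4.2, 12]
  ],
  "turn": [0, 0, 0, 0, 0, 0, 0, 0, 0, 0, 0],
  "grip": [1, 1, 1, 1, 1, 1, 1, 1, 1, 1, 1]
}}

```text
time_s: 9.57
position: [0.4551, -0.3685, 0.2281]
tcp_rot: [[0.473, 0.881, 0.003], [0.881, -0.473, -0.004], [-0.002, 0.005, -1.0]]
force: [0.3, -0.5, -1.3]
opening: 0.33
grasp_force: 29.9
```

Run:
```python
from h import *
a=snap('wrist','w6.png'); b=snap('scene','s6.png')
cv2.imwrite('pics/v6.png',np.hstack([cv2.resize(a['color'],(400,300)),cv2.resize(b['color'],(400,300))]))
s=read_state(); print(s['force'],s['moment'],s['position'],s['joint_positions'])
```

```text
[ 0.12911338 -0.09097861 -1.84744158] [-0.07097451 -0.0335141  -0.028757  ] [ 0.45392075 -0.36715245  0.22550058] [-4.99291205e+01  2.68477635e+01  8.79484988e+01  2.77985526e-03
  6.52263136e+01 -2.16978034e+01]
```

View pics/v6.png

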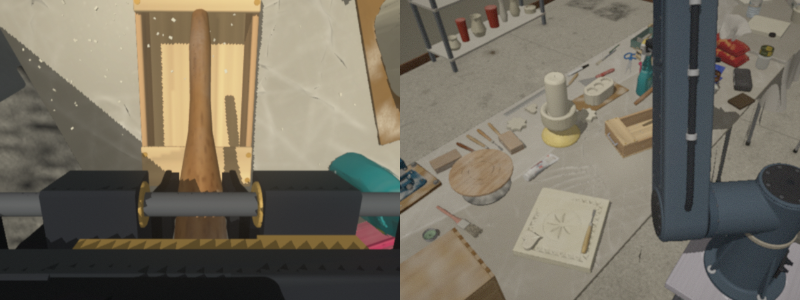

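The mallet is clear of the box, with its thin tip at about (320,16) full-size, and the box stands where it was. Next I'll measure the tilt and carry it to the tile.

Request:
{"method": "jog_arm", "body": {
  "delta_pos": [
    [0, 2, 0],
    [0, 6, 0],
    [0, 11, 0],
    [0, 16, 0],
    [0, 21, 0],
    [0, 26, 0],
    [0, 31, 0],
    [0, 36, 0],
    [0, 41, 0],
    [0, 46, 0],
    [0, 50, 0],
    [0, 51.8, 0]
  ],
  "turn": [0, 0, 0, 0, 0, 0, 0, 0, 0, 0, 0, 0],
  "grip": [1, 1, 1, 1, 1, 1, 1, 1, 1, 1, 1, 1]
}}

```text
time_s: 11.18
position: [0.4516, 0.1533, 0.2246]
tcp_rot: [[0.47, 0.882, -0.003], [0.882, -0.47, 0.0], [-0.001, -0.003, -1.0]]
force: [1.0, -0.2, -1.3]
opening: 0.329
grasp_force: 29.9
```

Run:
```python
from h import *
s=read_state(); print(s['position'],s['opening'])
# tilt from w6: tip at (320,14..18)
p=np.array([.4539,-.3672,.2255+.010]); by=np.array([.473,.881,0])
for t in range(15,55,4):
    q=p+.132*(by*np.cos(np.radians(t))-np.array([0,0,np.sin(np.radians(t))])); print(t,np.round(proj('w6.png',q),0))
```

```text
[0.45162154 0.15326132 0.22459568] 0.32884444876669533
15 [316. -22.]
19 [317.  -7.]
23 [317.   7.]
27 [317.  21.]
31 [317.  35.]
35 [317.  49.]
39 [317.  63.]
43 [317.  76.]
47 [317.  89.]
51 [317. 103.]
```

Request:
{"method": "jog_arm", "body": {
  "delta_pos": [
    [0.1, -0.2, -1],
    [0.1, -0.2, -2.5],
    [0.1, -0.2, -4],
    [0.1, -0.2, -5.5],
    [0.1, -0.2, -6.7],
    [0.1, -0.2, -7.2],
    [0.1, -0.2, -7.2],
    [0.1, -0.2, -7.2],
    [0.1, -0.2, -7.2],
    [0.1, -0.2, -7.2]
  ],
  "turn": [0, 0, 0, 0, 0, 0, 0, 0, 0, 0],
  "grip": [1, 1, 1, 1, 1, 1, 1, 1, 1, 1]
}}

```text
time_s: 12.42
position: [0.4554, 0.1485, 0.1539]
tcp_rot: [[0.473, 0.881, 0.001], [0.881, -0.473, 0.0], [0.0, 0.001, -1.0]]
force: [0.6, -0.9, -1.1]
opening: 0.323
grasp_force: 29.9
```

Run:
```python
from h import *
b=snap('scene','s7.png'); t=snap('top','t7.png')
cv2.imwrite('pics/v7.png',np.hstack([cv2.resize(b['color'][120:450,130:570],(400,300)),cv2.resize(t['color'][150:390,110:470],(400,267))[:, :].copy() if 0 else cv2.resize(t['color'][120:390,110:470],(400,300))]))
s=read_state(); print(s['position'],s['opening'],s['force'],np.abs(s['qvel']).max())
```

```text
[0.45525945 0.14848757 0.15376078] 0.32975084818721995 [ 0.38984032  0.79847494 -0.93168774] 0.17787282984084904
```

View pics/v7.png

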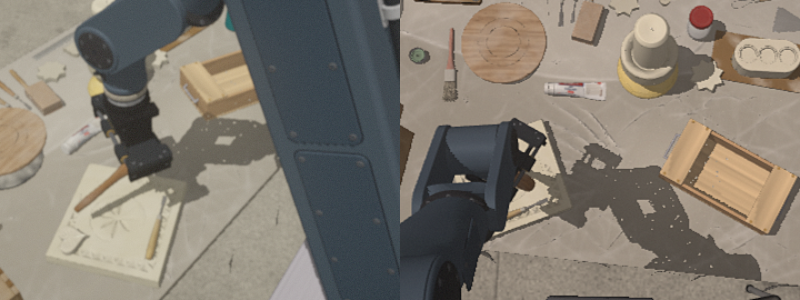

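The mallet is held tilted and clear above the middle of the tile, with the gouge and heart in place. The box is empty and where it was.

```bash
python3 -c "
from rig import *
print(hand_in())"
```

```text
the job is handed in; nothing more can be done
None
```

The mallet is out of the box and I handed the job in at about 12.5 s. The gripper is holding it still over the middle of the tile, tilted about 26°, with its mid-length about 11 cm and its low end about 7 cm above the tile. The box, gouge, heart and glue tube look unmoved in the last pictures.

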